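Put the bottles away in their graded block

TASK

Put the four small containers that stand to the left and right of the wooden bottle block (not those at the back wall) away in it, upright, one in each well, in order of girth: the slimmest bottle in the narrowest well, up to the stoutest jar in the widest, each standing right down on the floor of its well. Leave the mug standing where it is.

Things in the scene. Friction and masses are not known exactly. Their poses are not given: they have to be found in the camera images.
- bottle_block: fixed brown wooden block 316 x 100 x 36 mm, at any yaw, with a row of four round wells. Origin: centre of its underside; x along the row from narrow to wide end, z up. Wells on its x axis at x = -119.5, -50.5, +25.8, +109 mm, diameters 37, 45, 51.5, 59 mm (2 mm to spare round each container), mouths chamfered 4 mm, 28 mm deep: floors 8 mm above the counter, block top at 36 mm
- dropper_bottle: slim brown glass dropper bottle with a black cap and rubber bulb, the slimmest of the four: body 33 mm in diameter up to 56 mm, cap 24 mm in diameter from 62 to 77 mm, bulb 13 mm wide above, 102 mm high over all, 70 g. Origin: centre of its underside, z up. Starts upright on the open counter, 0.2 to 0.4 m to the left or right of the block (look-alikes at the back wall are not meant)
- spice_jar: round spice jar with a dark label and a black-brown lid, 41 mm in diameter all the way up, 105 mm high, 110 g. Origin: centre of its underside, z up. Starts upright on the open counter, 0.2 to 0.4 m to the left or right of the block (look-alikes at the back wall are not meant)
- white_bottle: round white plastic bottle with a green cap, body 47 mm in diameter up to about 66 mm, then a sloping shoulder, cap 36 mm in diameter from 87 to 104 mm (the top), 100 g. Origin: centre of its underside, z up. Starts upright on the open counter, 0.2 to 0.4 m to the left or right of the block (look-alikes at the back wall are not meant)
- squat_jar: short stout purple jar, the widest of the four: body 55 mm in diameter, lid 58 mm in diameter from 49 to 66 mm (the top), 80 g. Origin: centre of its underside, z up. Starts upright on the open counter, 0.2 to 0.4 m to the left or right of the block (look-alikes at the back wall are not meant)
- mug: empty navy plastic mug 94 mm in diameter, 129 mm high, with a moulded handle on its -y side, loose, at the right of the work. Origin: under the middle of cup and handle together, z up. Not to be moved

How it is judged:
By the outcome, as a careful person would: the job done as asked, in the order asked, and still so for the second after the job is handed in, with the robot touching nothing.
It also fails if it takes over 104 s, if anything falls off the work surface, if the arm or the gripper's body presses on something with over 40 N, if the wrist force passes 120 N, or if a joint passes its speed limit or range.

ROBOT

A 6-joint arm with a two-finger parallel gripper is mounted at the origin on a cart in front of the work surface, level with it; the furniture and walls round the work are solid. World frame = base frame: x ahead of the robot, y to its left, z up, the work surface at z = 0. Lengths are in m, angles in rad, forces in N, time in s.
With the tool pointing down it reaches from about 0.3 to 0.775 m from the base axis. Payload 14.6 kg.
Tool frame: the origin (TCP) lies on the mounting face of the last link; the fingertips stand 199 mm ahead of it and the grasp point (between the pads) lies 180 mm ahead of it; z points along the fingers, y is the line along which they close (so a half turn about z gives the same grasp; the last joint's range is limited). The gripper opens to 94 mm and grips with 3 to 60 N. Pads are 16 mm wide; open, the fingers measure 119 mm over their backs; the gripper's body (75 mm by 177 mm) begins 78 mm behind the grasp point.
Start: joints at [-1.391, 0.3, 1.521, -0, 1.321, -0.067], TCP at [0.134, -0.533, 0.405] pointing down, gripper open.
Joint ranges: [-3.03, 3.03], [-0.79, 2.21], [0.23, 2.52], [-1.04, 4.18], [0, 3.07], [-2.55, 2.55]. Speed limits (rad/s): [2.22, 2.22, 2.57, 3.14, 3.14, 3.14].

INTERFACE

Orientations are given as [roll, pitch, yaw] about the fixed x, y, z axes, in that order (R = Rz(yaw) Ry(pitch) Rx(roll)).
In Python, from station import telemetry, cams, workorder, finder gives the robot as it stands.
- The arm moves only by the tool jog_arm, never from a script. Its argument "rows" is a list of rows, each an object with "gripper": the finger opening in m, from 0 to 0.094; "slide": the shift along the tool's x, y, z in m, a list of three; "spin": the turn about the tool's z in rad. In form: [{"gripper": gripper, "slide": [tx, ty, tz], "spin": spin}, ...]. A call has 1 to 8 rows; each row is the pose to reach, as a shift and turn from the pose commanded when the call began, along the tool's axes at that moment; what a row does not reach only later rows make up. A row lasts 1/10 s, in which the tool goes at most 50 mm and 8.59 degrees, less where a joint would pass 70% of its speed; a pose out of reach is approached as far as the arm can. A call with a gripper value outside its range is refused whole. The fingers move at their own pace and stop on an object; "squeeze" is the grip in N (left out, the last holds). Time passes only in rows, so rows that repeat a pose let the fingers close. It gives the time, the measured TCP pose, the force, the opening and the grip force at its end, in the units of the state.
- telemetry.get_obs(): the state, without advancing time (a new reading comes with each control period).
- cams.camera(name): name is "scene" or "top" or "wrist"; returns (picture, depth): 400x640x3 uint8, red, green, blue; 400x640 float32, m along the optical axis (not along the pixel's ray), 0 where there is no reading.
- cams.camera_info(name): a dict with "camera_matrix" (3x3 intrinsics, pixels), "R" (3x3) and "t" (3): a world point X has camera coordinates R X + t; the wrist camera has in their place "tool_from_camera" (4x4, takes a point from camera to tool coordinates, whose origin is the TCP and whose axes are the flange's). Camera axes: x right, y down, z forward; pixel columns grow to the right and rows downward; lengths in m; the calibration is good to about 2 mm. A picture is of the moment at which its call begins: read the wrist's pose just before it. camera_info takes no time and is no camera call.
- workorder.hand_in(): hands the job in; it is judged then, once.
Trained networks look in the newest picture that a camera, given by its name, has taken for a name from the list of things; names that differ only in an ending like _2 or _b are one class to them, and where a whole thing is asked for, a point or a joint stands for the part that bears it (a point fixed in the world has none). Each returns a list of dicts, best first, with "confidence" (0 to 1); they miss things now and then, are a little off and sometimes report something else, mostly with a low value. They report only what shows in the picture. A call takes as long as a camera call.
- finder.find_in(target, camera): "point" ([x, y, z] in m, in world coordinates, good to about 4 mm: the middle of the surface that is visible of it).
- finder.masks_of(target, camera): "region" (400x640 bool, what is visible of it).
The state is a dict: "time_s": time; "qpos": joint angles; "joint_vel": joint speeds; "tau": joint torques, N m; "ee_pos": TCP position; "eef_rot": TCP orientation; "force": force on the tool from outside, world axes, zero at the start; "moment": the same for the moment, N m; "grip_width": finger opening in m; "grip_force": force on a finger pad.
Only numpy, scipy, OpenCV 4.12 (cv2) and the standard library are available. Lean on these libraries where they do the work, as an engineer would, in place of code of your own. Each camera call takes 0.05 s, during which the arm holds its last target. There are 200 camera calls.

## Working session

There is one attempt and no reset: what is moved stays moved. The work goes in short steps, Python scripts to look and compute and a tool call to move; the robot and the scene stay as the last step left them, time stands still between calls to the robot, and variables do not carry over. Pictures are saved under pics/ and viewed, at most 14 in all, crops included, and the job is handed in when it is done.

Besides the shell and the picture viewer there is one more tool, called after "Request:" as name(argument=value, ...) on one line, values as JSON. jog_arm: Moves the arm, as the interface text tells. Its arguments: {"type":"object","properties":{"rows":{"type":"array","items":{"type":"object","properties":{"gripper":{"type":"number"},"slide":{"type":"array","items":{"type":"number"}},"spin":{"type":"number"}}}},"squeeze":{"type":"number"}},"required":["rows"]}

```bash
mkdir -p pics; ls; python3 - <<'E'
from station import telemetry, cams, finder
import cv2,numpy as np
o=telemetry.get_obs(); print(o['time_s'],o['ee_pos'],o['eef_rot'],o['grip_width'])
for n in ['top','scene']:
    p,d=cams.camera(n); cv2.imwrite(f'pics/{n}0.png',p[:,:,::-1]); np.savez(f'{n}0.npz',p=p,d=d)
    i=cams.camera_info(n); print(n,np.round(i['camera_matrix'],1).tolist(),np.round(-np.array(i['R']).T@np.array(i['t']),3))
    for t in ['dropper_bottle','spice_jar','white_bottle','squat_jar','mug','bottle_block']:
        print(t,[(np.round(r['point'],3).tolist(),round(r['confidence'],2)) for r in finder.find_in(t,n)][:4])
print(cams.camera_info('wrist'))
E
```

```text
pics
0.0 [ 0.1343484  -0.533319    0.40406369] [-3.14042106e+00 -8.02823398e-05  2.46763992e-01] 0.09401553504411375
top [[374.0, 0.0, 336.6], [0.0, 374.0, 204.0], [0.0, 0.0, 1.0]] [ 0.415 -0.083  1.053]
dropper_bottle [([0.594, -0.27, 0.06], 0.55)]
spice_jar [([0.406, -0.251, 0.104], 0.66), ([0.595, -0.27, 0.06], 0.64)]
white_bottle [([0.6, 0.248, 0.074], 0.58)]
squat_jar [([0.436, 0.252, 0.068], 0.57)]
mug [([0.484, -0.452, 0.068], 0.66)]
bottle_block [([0.555, -0.027, 0.034], 0.73), ([0.407, -0.25, 0.104], 0.63)]
scene [[466.1, 0.0, 314.6], [0.0, 466.1, 203.7], [0.0, 0.0, 1.0]] [-0.093 -1.228  0.861]
dropper_bottle [([0.593, -0.286, 0.056], 0.58), ([0.478, -0.456, 0.088], 0.3)]
spice_jar [([0.405, -0.268, 0.064], 0.97)]
white_bottle [([0.6, 0.239, 0.055], 0.74)]
squat_jar []
mug [([0.474, -0.459, 0.088], 0.86)]
bottle_block [([0.545, -0.05, 0.031], 0.92)]
{'camera_matrix': array([[276.97676502,   0.        , 317.27899692],
       [  0.        , 276.97676502, 197.88124687],
       [  0.        ,   0.        ,   1.        ]]), 'tool_from_camera': array([[-4.54258421e-04, -9.68488847e-01, -2.49056514e-01,
         7.30549935e-02],
       [ 9.99999880e-01, -3.94242255e-04, -2.90854228e-04,
        -3.55052893e-04],
       [ 1.83500474e-04, -2.49056617e-01,  9.68488910e-01,
         1.86633612e-02],
       [ 0.00000000e+00,  0.00000000e+00,  0.00000000e+00,
         1.00000000e+00]])}
```

View pics/top0.png

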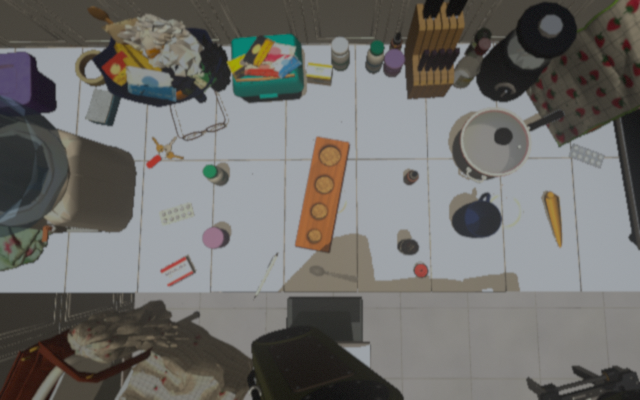

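View pics/scene0.png

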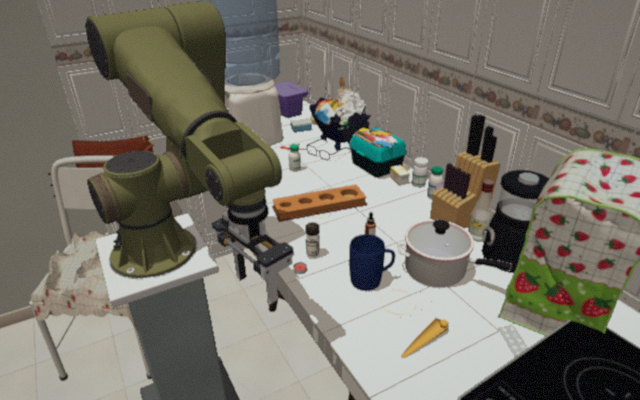

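The top view shows the block lying nearly along world x, with its narrow end near (315,236) and its wide end near (330,155). The dropper bottle is at (411,176), the spice jar at (407,245), the white bottle at (212,173), the squat jar at (213,237) and the mug at (477,215). Next I measure from depth.

```bash
cat > h.py <<'E'
import numpy as np,cv2
from station import telemetry, cams, finder
from scipy.spatial.transform import Rotation as Ro
def cloud(n,d,obs=None):
    i=cams.camera_info(n);K=i['camera_matrix'];v,u=np.indices(d.shape)
    P=np.stack([(u-K[0,2])*d/K[0,0],(v-K[1,2])*d/K[1,1],d],-1)
    if n=='wrist':
        T=i['tool_from_camera'];P=P@T[:3,:3].T+T[:3,3]
        return P@Ro.from_euler('xyz',obs['eef_rot']).as_matrix().T+obs['ee_pos']
    return (P-i['t'])@np.array(i['R'])
def go(x,y,z=None,yaw=None):
    "slide & spin to bring grasp point (180 ahead) to x,y,z, from the measured pose"
    o=telemetry.get_obs();R=Ro.from_euler('xyz',o['eef_rot']).as_matrix()
    g=o['ee_pos']+R[:,2]*.18
    t=np.array([x,y,g[2] if z is None else z]);s=R.T@(t-g)
    y0=o['eef_rot'][2]; sp=None if yaw is None else round(-(yaw-y0),3)
    print('grasp',np.round(g,4),'yaw',round(y0,3),'slide',np.round(s,4).tolist(),'spin',sp,'w',round(o['grip_width'],4),'F',np.round(o['force'],1),'t',o['time_s'])
def circ(P):
    "least-squares centre of rim + enclosing circle"
    (c,r)=cv2.minEnclosingCircle(P.astype(np.float32));return np.round(c,4),round(r,4)
E
python3 - <<'E'
from h import *
z=np.load('top0.npz');d=z['d'];C=cloud('top',d)
def near(x,y,r,z0,z1):
    m=(np.hypot(C[...,0]-x,C[...,1]-y)<r)&(C[...,2]>z0)&(C[...,2]<z1)&(d>0);return C[m]
t=near(.5,.1,.05,-.05,.05);print('table z',np.median(t[:,2]),t[:,2].std())
for n,x,y,z0,z1 in [('drop',.594,-.27,.09,.12),('dropcap',.594,-.27,.066,.083),('spice',.406,-.251,.095,.12),('white',.6,.248,.095,.12),('squat',.436,.252,.058,.08)]:
    P=near(x,y,.05,z0,z1);print(n,len(P),circ(P[:,:2]) if len(P) else '',P.mean(0).round(4),P.max(0)-P.min(0))
P=near(.555,-.027,.2,.03,.045);b=cv2.minAreaRect(P[:,:2].astype(np.float32));print(b,np.median(P[:,2]))
# rectified top-face picture at z=.036, 0.5mm/px
i=cams.camera_info('top');K=i['camera_matrix']
X,Y=np.meshgrid(np.arange(.37,.75,.0005),np.arange(-.15,.12,.0005),indexing='ij')
W=np.stack([X,Y,np.full_like(X,.036)],-1)@np.array(i['R']).T+i['t'];uv=W@K.T
m=cv2.remap(z['p'],(uv[...,0]/uv[...,2]).astype(np.float32),(uv[...,1]/uv[...,2]).astype(np.float32),1)
m=cv2.resize(m[::-1,::-1,::-1],None,fx=.78,fy=.78);cv2.imwrite('pics/rect.png',m)
E
```

```text
table z 0.00034920055182601856 0.0018308479080056306
drop 21 (array([ 0.6004, -0.2741]), 0.0065) [ 0.5997 -0.2732  0.0986] [0.01030595 0.01256976 0.01281957]
dropcap 43 (array([ 0.6007, -0.2735]), 0.0113) [ 0.5982 -0.2713  0.0763] [0.02163802 0.0215165  0.0150013 ]
spice 213 (array([ 0.4114, -0.2567]), 0.0207) [ 0.4112 -0.2557  0.106 ] [0.04028122 0.03994393 0.01369827]
white 166 (array([0.6084, 0.2589]), 0.0192) [0.6077 0.2576 0.1034] [0.0349218  0.03446048 0.00917076]
squat 382 (array([0.437 , 0.2566]), 0.0295) [0.437  0.2553 0.0664] [0.05825838 0.05817216 0.01312486]
((0.5591493844985962, -0.02994963526725769), (0.0943717211484909, 0.3105529248714447), 79.21577453613281) 0.03679608075725634
```

```bash
python3 - <<'E'
from h import *
go(.52,-.1,.225,-.188)
E
```

```text
grasp [ 0.1343 -0.5333  0.2246] yaw 0.247 slide [0.4798, -0.326, -0.0003] spin 0.435 w 0.0942 F [-0.1 -0.2  0.1] t 0.7
```

Request:
jog_arm(rows=[{"slide": [0.04,-0.027,0],"spin": 0.1,"gripper": 0.094},{"slide": [0.08,-0.054,0],"spin": 0.2,"gripper": 0.094},{"slide": [0.12,-0.081,0],"spin": 0.3,"gripper": 0.094},{"slide": [0.16,-0.108,0],"spin": 0.435,"gripper": 0.094},{"slide": [0.2,-0.135,0],"spin": 0.435,"gripper": 0.094},{"slide": [0.24,-0.162,0],"spin": 0.435,"gripper": 0.094},{"slide": [0.28,-0.189,0],"spin": 0.435,"gripper": 0.094},{"slide": [0.32,-0.216,0],"spin": 0.435,"gripper": 0.094}])

```text
time_s: 1.5
ee_pos: [0.3928, -0.2439, 0.4049]
eef_rot: [3.141, -0.001, -0.188]
force: [1.1, -0.7, 0.5]
grip_width: 0.094
grip_force: 0.0
```

```bash
python3 - <<'E'
from h import *
go(.52,-.1,.225,-.188)
E
```

```text
grasp [ 0.3929 -0.244   0.2249] yaw -0.188 slide [0.0979, -0.1652, -0.0001] spin -0.0 w 0.094 F [ 1.1 -0.7  0.5] t 1.5
```

Request:
jog_arm(rows=[{"slide": [0.025,-0.04,0],"gripper": 0.094},{"slide": [0.05,-0.08,0],"gripper": 0.094},{"slide": [0.075,-0.12,0],"gripper": 0.094},{"slide": [0.098,-0.165,0],"gripper": 0.094},{"slide": [0.098,-0.165,0],"gripper": 0.094},{"slide": [0.098,-0.165,0],"gripper": 0.094}])

```text
$.rows[0]: bad value
```

```bash
python3 - <<'E'
from h import *
o=telemetry.get_obs();p,d=cams.camera('wrist');cv2.imwrite('pics/w1.png',p[:,:,::-1]);np.savez('w1.npz',p=p,d=d,e=o['ee_pos'],r=o['eef_rot'])
go(.5,-.1)
C=cloud('wrist',d,o)
def near(x,y,r,z0,z1):
    return C[(np.hypot(C[...,0]-x,C[...,1]-y)<r)&(C[...,2]>z0)&(C[...,2]<z1)&(d>0)]
P=near(.559,-.03,.2,.03,.042);print(cv2.minAreaRect(P[:,:2].astype(np.float32)),np.median(P[:,2]))
for n,x,y,z0,z1 in [('drop',.6,-.274,.09,.12),('dropcap',.6,-.274,.066,.083),('spice',.411,-.257,.095,.12),('white',.608,.258,.095,.12),('squat',.436,.256,.058,.08)]:
    P=near(x,y,.05,z0,z1)
    if len(P): print(n,len(P),circ(P[:,:2]),P.mean(0).round(4),P.max(0)-P.min(0))
# block wells: points lower than top inside
a=-.188;c=np.array([.559,-.03]);u=np.array([np.cos(a),np.sin(a)])
for x,D in zip([-.1195,-.0505,.0258,.109],[37,45,51.5,59]):
    q=c+u*x;P=near(*q,D/2000+.006,-.0,.028);print(D,q.round(4),len(P),circ(P[:,:2]) if len(P) else '',np.median(P[:,2]))
E
```

```text
grasp [ 0.3963 -0.2398  0.2249] yaw -0.185 slide [0.0763, -0.1564, 0.0003] spin None w 0.0943 F [ 0.4  1.4 -0.3] t 1.55
((0.5256401300430298, -0.02423711121082306), (0.09563745558261871, 0.24095168709754944), 79.11392974853516) 0.03700047394977407
spice 1215 (array([ 0.4112, -0.2567]), 0.0206) [ 0.4121 -0.2568  0.1063] [0.04038599 0.04002882 0.01386774]
37 [ 0.4416 -0.0077] 533 (array([ 0.4411, -0.0054]), 0.0184) 0.010729812061329225
45 [ 0.5094 -0.0206] 940 (array([ 0.5096, -0.0177]), 0.0223) 0.010422004463432555
51.5 [ 0.5843 -0.0348] 1478 (array([ 0.585 , -0.0332]), 0.0257) 0.01023161120443225
59 [ 0.6661 -0.0504] 179 (array([ 0.6553, -0.0368]), 0.0156) 0.009990660994722622
```

View pics/w1.png

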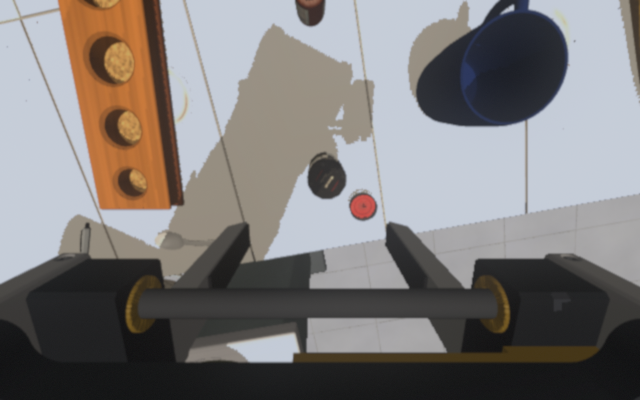

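The wrist picture shows the spice jar at (326,175), a red cap at (363,206) and three wells plus part of the fourth. The move was refused, probably because the rows had no spin value, so I resend it with spin.

Request:
jog_arm(rows=[{"slide": [0.03,-0.04,0],"spin": 0,"gripper": 0.094},{"slide": [0.06,-0.08,0],"spin": 0,"gripper": 0.094},{"slide": [0.09,-0.12,0],"spin": 0,"gripper": 0.094},{"slide": [0.12,-0.16,0],"spin": 0,"gripper": 0.094},{"slide": [0.12,-0.2,0],"spin": 0,"gripper": 0.094},{"slide": [0.12,-0.2,0],"spin": 0,"gripper": 0.094},{"slide": [0.12,-0.2,0],"spin": 0,"gripper": 0.094}])

```text
time_s: 2.25
ee_pos: [0.5472, -0.0713, 0.4045]
eef_rot: [3.141, 0.0, -0.187]
force: [-0.5, -0.7, -0.4]
grip_width: 0.094
grip_force: 0.0
```

```bash
python3 - <<'E'
from h import *
o=telemetry.get_obs();p,d=cams.camera('wrist');cv2.imwrite('pics/w2.png',p[:,:,::-1]);np.savez('w2.npz',p=p,d=d,e=o['ee_pos'],r=o['eef_rot'])
go(.5,-.1)
C=cloud('wrist',d,o)
def near(x,y,r,z0,z1):
    return C[(np.hypot(C[...,0]-x,C[...,1]-y)<r)&(C[...,2]>z0)&(C[...,2]<z1)&(d>0)]
P=near(.559,-.03,.2,.032,.042);print(cv2.minAreaRect(P[:,:2].astype(np.float32)),np.median(P[:,2]))
for n,x,y,z0,z1 in [('drop',.6,-.274,.09,.12),('dropcap',.6,-.274,.066,.083),('spice',.411,-.257,.095,.12),('white',.608,.258,.095,.12),('squat',.436,.256,.058,.08)]:
    P=near(x,y,.05,z0,z1)
    if len(P): print(n,len(P),circ(P[:,:2]),P.mean(0).round(4),P.max(0)-P.min(0))
a=-.188;c=np.array([.559,-.03]);u=np.array([np.cos(a),np.sin(a)])
for x,D in zip([-.1195,-.0505,.0258,.109],[37,45,51.5,59]):
    q=c+u*x;P=near(*q,D/2000+.006,-.0,.028);print(D,q.round(4),len(P),circ(P[:,:2]) if len(P) else '',np.median(P[:,2]))
E
```

```text
grasp [ 0.547  -0.0721  0.2247] yaw -0.188 slide [-0.041, 0.0362, 0.0] spin None w 0.094 F [-0.9 -0.3  0.4] t 2.3
((0.5599570274353027, -0.03038371354341507), (0.0939498096704483, 0.3070301115512848), 79.11493682861328) 0.037065783886348236
drop 194 (array([ 0.6008, -0.2737]), 0.0068) [ 0.6008 -0.2718  0.0977] [0.01283347 0.01184405 0.01287569]
dropcap 364 (array([ 0.6007, -0.2737]), 0.0118) [ 0.6012 -0.2688  0.0758] [0.02325381 0.01953181 0.01689313]
white 735 (array([0.6084, 0.2576]), 0.0192) [0.607  0.2485 0.102 ] [0.03737565 0.02710019 0.010908  ]
37 [ 0.4416 -0.0077] 439 (array([ 0.4395, -0.0067]), 0.0184) 0.010353020957667103
45 [ 0.5094 -0.0206] 773 (array([ 0.5078, -0.0198]), 0.0224) 0.010010005146771528
51.5 [ 0.5843 -0.0348] 1223 (array([ 0.5838, -0.0347]), 0.0259) 0.009837300373474467
59 [ 0.6661 -0.0504] 1920 (array([ 0.6662, -0.0504]), 0.0297) 0.009825388066681678
```

View pics/w2.png

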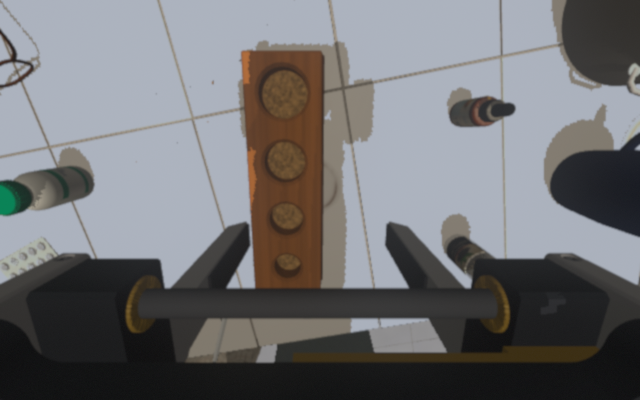

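The wrist view shows all four wells at (285,95), (286,160), (287,215) and (288,262), and the dropper bottle at (490,110). Both cameras agree: block centre (0.559,-0.030), yaw -0.188. I go for the dropper bottle first.

```bash
python3 - <<'E'
from h import *
go(.6008,-.2737,.051,-.188)
E
```

```text
grasp [ 0.547  -0.0721  0.2247] yaw -0.188 slide [0.0905, 0.1879, 0.1737] spin -0.0 w 0.094 F [-0.9 -0.3  0.4] t 2.3
```

Request:
jog_arm(rows=[{"slide": [0.02,0.04,0],"spin": 0,"gripper": 0.094},{"slide": [0.04,0.08,0],"spin": 0,"gripper": 0.094},{"slide": [0.06,0.12,0],"spin": 0,"gripper": 0.094},{"slide": [0.08,0.16,0],"spin": 0,"gripper": 0.094},{"slide": [0.0905,0.188,0.02],"spin": 0,"gripper": 0.094},{"slide": [0.0905,0.188,0.05],"spin": 0,"gripper": 0.094},{"slide": [0.0905,0.188,0.08],"spin": 0,"gripper": 0.094},{"slide": [0.0905,0.188,0.08],"spin": 0,"gripper": 0.094}])

```text
time_s: 3.1
ee_pos: [0.5996, -0.2748, 0.3206]
eef_rot: [-3.14, 0.007, -0.19]
force: [0.5, 0.8, -0.1]
grip_width: 0.0943
grip_force: 0.0
```

```bash
python3 - <<'E'
from h import *
go(.6008,-.2737,.051,-.188)
E
```

```text
grasp [ 0.5985 -0.2742  0.1406] yaw -0.19 slide [0.0027, -0.0008, 0.0895] spin -0.002 w 0.0943 F [ 0.5  0.8 -0.1] t 3.1
```

Request:
jog_arm(rows=[{"slide": [0,0,0.03],"spin": 0,"gripper": 0.094},{"slide": [0,0,0.06],"spin": 0,"gripper": 0.094},{"slide": [0,0,0.08],"spin": 0,"gripper": 0.094},{"slide": [0,0,0.092],"spin": 0,"gripper": 0.094},{"slide": [0,0,0.092],"spin": 0,"gripper": 0.094},{"slide": [0,0,0.092],"spin": 0,"gripper": 0.094}])

```text
time_s: 3.7
ee_pos: [0.6011, -0.2738, 0.2344]
eef_rot: [3.141, -0.002, -0.189]
force: [-0.2, 0.0, 0.5]
grip_width: 0.0938
grip_force: 0.0
```

```bash
python3 - <<'E'
from h import *
go(.6008,-.2737,.051,-.188)
E
```

```text
grasp [ 0.6014 -0.2739  0.0544] yaw -0.189 slide [-0.0006, -0.0001, 0.0034] spin -0.001 w 0.0938 F [-0.2  0.   0.5] t 3.7
```

Request:
jog_arm(rows=[{"slide": [0,0,0.003],"spin": 0,"gripper": 0.06},{"slide": [0,0,0.003],"spin": 0,"gripper": 0.02},{"slide": [0,0,0.003],"spin": 0,"gripper": 0.02},{"slide": [0,0,0.003],"spin": 0,"gripper": 0.02},{"slide": [0,0,0.003],"spin": 0,"gripper": 0.02},{"slide": [0,0,0.003],"spin": 0,"gripper": 0.02},{"slide": [0,0,0.003],"spin": 0,"gripper": 0.02},{"slide": [0,0,0.003],"spin": 0,"gripper": 0.02}], squeeze=15)

```text
time_s: 4.5
ee_pos: [0.6009, -0.2733, 0.2296]
eef_rot: [3.142, -0.0, -0.188]
force: [-0.3, -1.0, 0.9]
grip_width: 0.0333
grip_force: 0.2
```

```bash
python3 - <<'E'
from h import *
go(.4416,-.0077,.051,-.188)
E
```

```text
grasp [ 0.6009 -0.2733  0.0496] yaw -0.188 slide [-0.2062, -0.2311, -0.0014] spin -0.0 w 0.0333 F [-0.3 -1.   0.9] t 4.5
```

Request:
jog_arm(rows=[{"slide": [0,0,0],"spin": 0,"gripper": 0.02},{"slide": [0,0,0],"spin": 0,"gripper": 0.02},{"slide": [0,0,-0.02],"spin": 0,"gripper": 0.02},{"slide": [0,0,-0.05],"spin": 0,"gripper": 0.02},{"slide": [-0.02,-0.02,-0.08],"spin": 0,"gripper": 0.02},{"slide": [-0.05,-0.055,-0.08],"spin": 0,"gripper": 0.02},{"slide": [-0.08,-0.09,-0.08],"spin": 0,"gripper": 0.02},{"slide": [-0.1,-0.11,-0.08],"spin": 0,"gripper": 0.02}])

```text
time_s: 5.3
ee_pos: [0.5219, -0.1443, 0.3098]
eef_rot: [-3.141, 0.0, -0.187]
force: [-0.4, -0.1, -2.0]
grip_width: 0.0318
grip_force: 15.0
```

```bash
python3 - <<'E'
from h import *
go(.4416,-.0077,.1,-.188)
print(telemetry.get_obs()['grip_force'])
E
```

```text
grasp [ 0.5218 -0.1443  0.1298] yaw -0.187 slide [-0.1043, -0.1192, 0.0298] spin 0.001 w 0.0318 F [-0.4 -0.1 -2. ] t 5.3
14.978772255708463
```

Request:
jog_arm(rows=[{"slide": [-0.03,-0.035,0],"spin": 0,"gripper": 0.02},{"slide": [-0.06,-0.07,0],"spin": 0,"gripper": 0.02},{"slide": [-0.09,-0.1,0],"spin": 0,"gripper": 0.02},{"slide": [-0.106,-0.121,0.01],"spin": 0,"gripper": 0.02},{"slide": [-0.106,-0.121,0.03],"spin": 0,"gripper": 0.02},{"slide": [-0.106,-0.121,0.03],"spin": 0,"gripper": 0.02},{"slide": [-0.106,-0.121,0.03],"spin": 0,"gripper": 0.02},{"slide": [-0.106,-0.121,0.03],"spin": 0,"gripper": 0.02}])

```text
time_s: 6.1
ee_pos: [0.4422, -0.0082, 0.2804]
eef_rot: [-3.142, -0.001, -0.189]
force: [0.2, 0.1, -1.1]
grip_width: 0.032
grip_force: 15.0
```

```bash
python3 - <<'E'
from h import *
go(.4416,-.0077,.0576,-.188)
o=telemetry.get_obs();p,d=cams.camera('wrist');np.savez('w3.npz',p=p,d=d,e=o['ee_pos'],r=o['eef_rot'])
s,_=cams.camera('scene')
cv2.imwrite('pics/w3.png',np.hstack([p[100:400,100:500,::-1],cv2.resize(s[160:235,260:360,::-1],(400,300))]))
go(.4416,-.0077,.0576,-.188)
E
```

```text
grasp [ 0.4423 -0.0083  0.1004] yaw -0.189 slide [-0.0009, -0.0004, 0.0428] spin -0.001 w 0.032 F [ 0.2  0.1 -1.1] t 6.1
grasp [ 0.4422 -0.0082  0.1003] yaw -0.189 slide [-0.0008, -0.0004, 0.0427] spin -0.001 w 0.0322 F [-0.8  0.5 -0.3] t 6.2
```

View pics/w3.png

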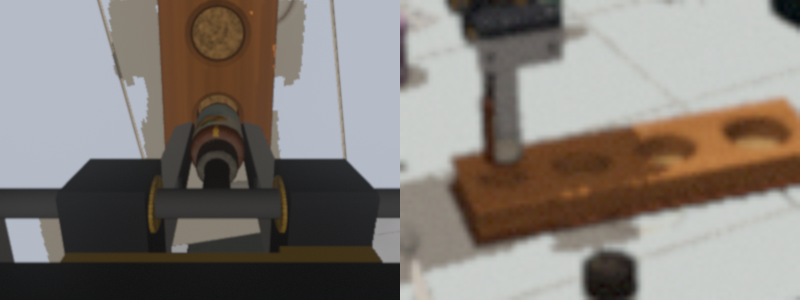

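The bottle hangs between the fingers over the narrow well. In the right half the finger stands at (500,110). Next I lower it in steps.

Request:
jog_arm(rows=[{"slide": [-0.001,0,0.01],"spin": 0,"gripper": 0.02},{"slide": [-0.001,0,0.018],"spin": 0,"gripper": 0.02},{"slide": [-0.001,0,0.025],"spin": 0,"gripper": 0.02},{"slide": [-0.001,0,0.025],"spin": 0,"gripper": 0.02}])

```text
time_s: 6.6
ee_pos: [0.4406, -0.0077, 0.2534]
eef_rot: [3.141, 0.002, -0.188]
force: [-0.0, 0.3, -0.9]
grip_width: 0.032
grip_force: 15.0
```

```bash
python3 - <<'E'
from h import *
go(.4416,-.0077,.0576,-.188)
E
```

```text
grasp [ 0.4402 -0.0076  0.0734] yaw -0.188 slide [0.0014, -0.0002, 0.0158] spin -0.0 w 0.032 F [-0.   0.3 -0.9] t 6.6
```

Request:
jog_arm(rows=[{"slide": [0,0,0.005],"spin": 0,"gripper": 0.02},{"slide": [0,0,0.01],"spin": 0,"gripper": 0.02},{"slide": [0,0,0.014],"spin": 0,"gripper": 0.02},{"slide": [0,0,0.0155],"spin": 0,"gripper": 0.02},{"slide": [0,0,0.0155],"spin": 0,"gripper": 0.02}])

```text
time_s: 7.1
ee_pos: [0.4408, -0.0076, 0.2389]
eef_rot: [3.142, 0.0, -0.188]
force: [0.3, 0.9, -0.6]
grip_width: 0.0319
grip_force: 15.0
```

```bash
python3 - <<'E'
from h import *
go(.4416,-.0077,.0576,-.188)
E
```

```text
grasp [ 0.4407 -0.0076  0.0589] yaw -0.188 slide [0.0009, -0.0001, 0.0013] spin -0.0 w 0.0319 F [ 0.3  0.9 -0.6] t 7.1
```

Request:
jog_arm(rows=[{"slide": [0,0,0.001],"spin": 0,"gripper": 0.04},{"slide": [0,0,0.001],"spin": 0,"gripper": 0.05},{"slide": [0,0,0],"spin": 0,"gripper": 0.07},{"slide": [0,0,0],"spin": 0,"gripper": 0.08},{"slide": [0,0,-0.02],"spin": 0,"gripper": 0.08},{"slide": [0,0,-0.06],"spin": 0,"gripper": 0.08},{"slide": [0,0,-0.1],"spin": 0,"gripper": 0.08},{"slide": [0,0,-0.13],"spin": 0,"gripper": 0.08}])

```text
time_s: 7.9
ee_pos: [0.4406, -0.0076, 0.3716]
eef_rot: [-3.141, -0.002, -0.188]
force: [-0.1, 0.2, -0.2]
grip_width: 0.0802
grip_force: 0.0
```

```bash
python3 - <<'E'
from h import *
go(.4112,-.2567,.054,-.188)
E
```

```text
grasp [ 0.441  -0.0076  0.1916] yaw -0.188 slide [0.017, 0.2503, 0.1376] spin -0.0 w 0.0802 F [-0.1  0.2 -0.2] t 7.9
```

Request:
jog_arm(rows=[{"slide": [0.003,0.04,0],"spin": 0,"gripper": 0.09},{"slide": [0.006,0.085,0],"spin": 0,"gripper": 0.09},{"slide": [0.01,0.13,0],"spin": 0,"gripper": 0.09},{"slide": [0.013,0.175,0],"spin": 0,"gripper": 0.09},{"slide": [0.015,0.215,0],"spin": 0,"gripper": 0.09},{"slide": [0.017,0.25,0.01],"spin": 0,"gripper": 0.09},{"slide": [0.017,0.25,0.035],"spin": 0,"gripper": 0.09},{"slide": [0.017,0.25,0.045],"spin": 0,"gripper": 0.09}])

```text
time_s: 8.7
ee_pos: [0.4102, -0.2569, 0.3224]
eef_rot: [-3.14, 0.002, -0.19]
force: [-0.0, 0.0, -0.9]
grip_width: 0.0901
grip_force: 0.0
```

Request:
jog_arm(rows=[{"slide": [0,0,0.02],"spin": 0,"gripper": 0.09},{"slide": [0,0,0.05],"spin": 0,"gripper": 0.09},{"slide": [0,0,0.08],"spin": 0,"gripper": 0.09},{"slide": [0,0,0.088],"spin": 0,"gripper": 0.09},{"slide": [0,0,0.088],"spin": 0,"gripper": 0.09},{"slide": [0,0,0.088],"spin": 0,"gripper": 0.09}])

```text
time_s: 9.3
ee_pos: [0.4112, -0.2564, 0.2375]
eef_rot: [3.141, -0.001, -0.188]
force: [0.3, 0.8, -0.3]
grip_width: 0.0902
grip_force: 0.0
```

```bash
python3 - <<'E'
from h import *
go(.4112,-.2567,.054,-.188)
E
```

```text
grasp [ 0.4114 -0.2566  0.0575] yaw -0.188 slide [-0.0002, 0.0002, 0.0035] spin 0.0 w 0.0902 F [ 0.3  0.8 -0.3] t 9.3
```

Request:
jog_arm(rows=[{"slide": [0,0,0],"spin": 0,"gripper": 0.03},{"slide": [0,0,0],"spin": 0,"gripper": 0.03},{"slide": [0,0,0],"spin": 0,"gripper": 0.03},{"slide": [0,0,0],"spin": 0,"gripper": 0.03},{"slide": [0,0,0],"spin": 0,"gripper": 0.03},{"slide": [0,0,0],"spin": 0,"gripper": 0.03},{"slide": [0,0,0],"spin": 0,"gripper": 0.03},{"slide": [0,0,0],"spin": 0,"gripper": 0.03}], squeeze=18)

```text
time_s: 10.1
ee_pos: [0.4107, -0.2565, 0.2362]
eef_rot: [3.142, -0.0, -0.188]
force: [0.2, -0.3, 1.2]
grip_width: 0.0409
grip_force: 18.0
```

```bash
python3 - <<'E'
from h import *
go(.5094,-.0206,.066,-.188)
E
```

```text
grasp [ 0.4108 -0.2565  0.0562] yaw -0.188 slide [0.0528, -0.2502, -0.0098] spin -0.0 w 0.0409 F [ 0.2 -0.3  1.2] t 10.1
```

Request:
jog_arm(rows=[{"slide": [0,0,-0.02],"spin": 0,"gripper": 0.03},{"slide": [0,0,-0.05],"spin": 0,"gripper": 0.03},{"slide": [0.01,0,-0.08],"spin": 0,"gripper": 0.03},{"slide": [0.03,-0.03,-0.09],"spin": 0,"gripper": 0.03},{"slide": [0.053,-0.07,-0.09],"spin": 0,"gripper": 0.03},{"slide": [0.053,-0.11,-0.09],"spin": 0,"gripper": 0.03},{"slide": [0.053,-0.15,-0.09],"spin": 0,"gripper": 0.03},{"slide": [0.053,-0.18,-0.09],"spin": 0,"gripper": 0.03}])

```text
time_s: 10.9
ee_pos: [0.4966, -0.0874, 0.3259]
eef_rot: [-3.141, 0.001, -0.187]
force: [0.2, -0.3, -0.8]
grip_width: 0.0404
grip_force: 18.0
```

Request:
jog_arm(rows=[{"slide": [0,-0.03,0],"spin": 0,"gripper": 0.03},{"slide": [0,-0.06,0],"spin": 0,"gripper": 0.03},{"slide": [0,-0.07,0.01],"spin": 0,"gripper": 0.03},{"slide": [0,-0.07,0.03],"spin": 0,"gripper": 0.03},{"slide": [0,-0.07,0.04],"spin": 0,"gripper": 0.03},{"slide": [0,-0.07,0.04],"spin": 0,"gripper": 0.03},{"slide": [0,-0.07,0.04],"spin": 0,"gripper": 0.03}])

```text
time_s: 11.6
ee_pos: [0.5096, -0.0213, 0.2863]
eef_rot: [3.142, 0.0, -0.189]
force: [0.1, -0.4, -0.2]
grip_width: 0.0406
grip_force: 18.0
```

```bash
python3 - <<'E'
from h import *
go(.5094,-.0206,.0645,-.188)
E
```

```text
grasp [ 0.5096 -0.0213  0.1063] yaw -0.189 slide [-0.0003, -0.0006, 0.0418] spin -0.001 w 0.0406 F [ 0.1 -0.4 -0.2] t 11.6
```

Request:
jog_arm(rows=[{"slide": [0,-0.001,0.01],"spin": 0,"gripper": 0.03},{"slide": [0,-0.001,0.018],"spin": 0,"gripper": 0.03},{"slide": [0,-0.001,0.025],"spin": 0,"gripper": 0.03},{"slide": [0,-0.001,0.025],"spin": 0,"gripper": 0.03}])

```text
time_s: 12.0
ee_pos: [0.5095, -0.0198, 0.26]
eef_rot: [3.141, 0.002, -0.188]
force: [-0.1, 1.0, -0.9]
grip_width: 0.0406
grip_force: 18.0
```

```bash
python3 - <<'E'
from h import *
go(.5094,-.0206,.0645,-.188)
E
```

```text
grasp [ 0.5092 -0.0198  0.08  ] yaw -0.188 slide [0.0004, 0.0008, 0.0155] spin -0.0 w 0.0406 F [-0.1  1.  -0.9] t 12.0
```

Request:
jog_arm(rows=[{"slide": [0,0.0005,0.005],"spin": 0,"gripper": 0.03},{"slide": [0,0.0005,0.01],"spin": 0,"gripper": 0.03},{"slide": [0,0.0005,0.014],"spin": 0,"gripper": 0.03},{"slide": [0,0.0005,0.0155],"spin": 0,"gripper": 0.03},{"slide": [0,0.0005,0.0155],"spin": 0,"gripper": 0.03}])

```text
time_s: 12.5
ee_pos: [0.5096, -0.0202, 0.2454]
eef_rot: [3.142, 0.0, -0.188]
force: [-0.6, -1.1, -1.2]
grip_width: 0.0405
grip_force: 18.0
```

```bash
python3 - <<'E'
from h import *
go(.5094,-.0206,.0645,-.188)
E
```

```text
grasp [ 0.5096 -0.0202  0.0654] yaw -0.188 slide [-0.0001, 0.0004, 0.0009] spin -0.0 w 0.0405 F [-0.6 -1.1 -1.2] t 12.5
```

Release, then go up and over to the white bottle, with a fresh wrist look there.

Request:
jog_arm(rows=[{"slide": [0,0,0.001],"spin": 0,"gripper": 0.05},{"slide": [0,0,0.001],"spin": 0,"gripper": 0.06},{"slide": [0,0,0],"spin": 0,"gripper": 0.075},{"slide": [0,0,0],"spin": 0,"gripper": 0.085},{"slide": [0,0,-0.02],"spin": 0,"gripper": 0.085},{"slide": [0,0,-0.06],"spin": 0,"gripper": 0.085},{"slide": [0,0,-0.1],"spin": 0,"gripper": 0.085},{"slide": [0,0,-0.14],"spin": 0,"gripper": 0.085}])

```text
time_s: 13.3
ee_pos: [0.5094, -0.0202, 0.3874]
eef_rot: [-3.142, -0.0, -0.188]
force: [0.1, 0.0, -0.1]
grip_width: 0.0851
grip_force: 0.0
```

```bash
python3 - <<'E'
from h import *
go(.58,.2,.2,-.188)
E
```

```text
grasp [ 0.5094 -0.0202  0.2074] yaw -0.188 slide [0.0281, -0.2295, 0.0074] spin -0.0 w 0.0851 F [ 0.1  0.  -0.1] t 13.3
```

Request:
jog_arm(rows=[{"slide": [0.005,-0.04,0],"spin": 0,"gripper": 0.09},{"slide": [0.01,-0.085,0],"spin": 0,"gripper": 0.09},{"slide": [0.015,-0.13,0],"spin": 0,"gripper": 0.09},{"slide": [0.02,-0.175,0],"spin": 0,"gripper": 0.09},{"slide": [0.025,-0.22,0],"spin": 0,"gripper": 0.09},{"slide": [0.028,-0.25,0],"spin": 0,"gripper": 0.09},{"slide": [0.028,-0.25,0],"spin": 0,"gripper": 0.09},{"slide": [0.028,-0.25,0],"spin": 0,"gripper": 0.09}])

```text
time_s: 14.1
ee_pos: [0.5838, 0.2203, 0.3853]
eef_rot: [3.141, 0.0, -0.187]
force: [0.5, -0.6, 0.1]
grip_width: 0.0899
grip_force: 0.0
```

```bash
python3 - <<'E'
from h import *
o=telemetry.get_obs();p,d=cams.camera('wrist')
C=cloud('wrist',d,o);t,dt=cams.camera('top');Ct=cloud('top',dt)
s,_=cams.camera('scene')
cv2.imwrite('pics/w4.png',np.hstack([p[:300,120:520,::-1],cv2.resize(s[160:235,260:360,::-1],(400,300))]))
for nm,C,d in (('w',C,d),('top',Ct,dt)):
  for n,x,y,z0,z1,r in [('white',.608,.258,.095,.112,.04),('squat',.437,.256,.058,.08,.04),('dropbulb',.4412,-.0077,.1,.116,.02),('dropcap',.4412,-.0077,.074,.092,.02),('spice',.5094,-.0206,.1,.12,.035)]:
    P=C[(np.hypot(C[...,0]-x,C[...,1]-y)<r)&(C[...,2]>z0)&(C[...,2]<z1)&(d>0)]
    if len(P): print(nm,n,len(P),circ(P[:,:2]),P.mean(0).round(4),'top z',np.percentile(P[:,2],80).round(4))
go(.6084,.258,.053)
E
```

```text
w white 1139 (array([0.6086, 0.2591]), 0.019) [0.6097 0.2584 0.1038] top z 0.1048
w squat 370 (array([0.4375, 0.2571]), 0.0295) [0.4214 0.2603 0.0667] top z 0.0673
w spice 1731 (array([ 0.5103, -0.0189]), 0.0214) [ 0.513  -0.0153  0.1124] top z 0.1151
top white 76 (array([0.6135, 0.26  ]), 0.0161) [0.6155 0.259  0.1039] top z 0.1055
top squat 144 (array([0.4382, 0.2495]), 0.0258) [0.4415 0.2403 0.066 ] top z 0.0682
top dropbulb 21 (array([ 0.4415, -0.0076]), 0.0066) [ 0.4407 -0.0082  0.1069] top z 0.1091
top dropcap 46 (array([ 0.441 , -0.0098]), 0.0129) [ 0.4408 -0.0092  0.0852] top z 0.0871
top spice 209 (array([ 0.5102, -0.0202]), 0.0205) [ 0.5092 -0.0206  0.1139] top z 0.1156
grasp [0.5839 0.219  0.2059] yaw -0.189 slide [0.0167, -0.0429, 0.1529] spin None w 0.0899 F [ 0.7  0.2 -0.6] t 14.25
```

View pics/w4.png

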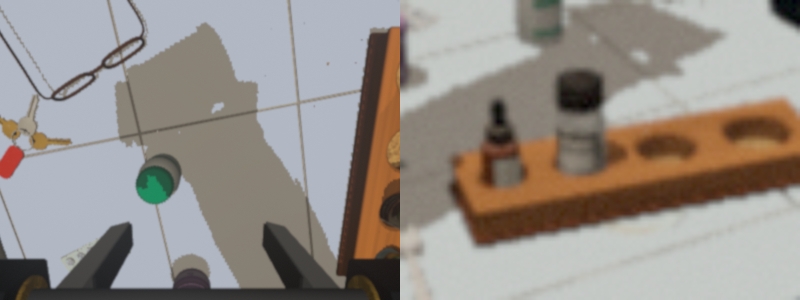

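The left half shows the white bottle's cap at (155,183). The right half shows the dropper bottle and spice jar seated upright in the first two wells. Next I descend on the white bottle.

Request:
jog_arm(rows=[{"slide": [0.017,-0.042,0],"spin": 0,"gripper": 0.094},{"slide": [0.017,-0.042,0.01],"spin": 0,"gripper": 0.094},{"slide": [0.017,-0.042,0.04],"spin": 0,"gripper": 0.094},{"slide": [0.017,-0.042,0.07],"spin": 0,"gripper": 0.094},{"slide": [0.017,-0.042,0.1],"spin": 0,"gripper": 0.094},{"slide": [0.017,-0.042,0.13],"spin": 0,"gripper": 0.094},{"slide": [0.017,-0.042,0.151],"spin": 0,"gripper": 0.094},{"slide": [0.017,-0.042,0.151],"spin": 0,"gripper": 0.094}])

```text
time_s: 15.05
ee_pos: [0.6079, 0.2569, 0.2317]
eef_rot: [3.139, 0.004, -0.189]
force: [-0.6, 1.1, 0.6]
grip_width: 0.094
grip_force: 0.0
```

Request:
jog_arm(rows=[{"slide": [0,0,0],"spin": 0,"gripper": 0.035},{"slide": [0,0,0],"spin": 0,"gripper": 0.035},{"slide": [0,0,0],"spin": 0,"gripper": 0.035},{"slide": [0,0,0],"spin": 0,"gripper": 0.035},{"slide": [0,0,0],"spin": 0,"gripper": 0.035},{"slide": [0,0,0],"spin": 0,"gripper": 0.035},{"slide": [0,0,0],"spin": 0,"gripper": 0.035},{"slide": [0,0,0],"spin": 0,"gripper": 0.035}], squeeze=18)

```text
time_s: 15.85
ee_pos: [0.6085, 0.2583, 0.2348]
eef_rot: [-3.141, -0.0, -0.188]
force: [0.9, 0.7, 2.0]
grip_width: 0.0456
grip_force: 17.9
```

```bash
python3 - <<'E'
from h import *
go(.6085,.2585)
go(.5843,-.0348,.062,-.188)
E
```

```text
grasp [0.6086 0.2583 0.0548] yaw -0.188 slide [-0.0001, -0.0002, 0.0] spin None w 0.0456 F [0.9 0.7 2. ] t 15.85
grasp [0.6086 0.2583 0.0548] yaw -0.188 slide [0.031, 0.2925, -0.0072] spin -0.0 w 0.0456 F [0.9 0.7 2. ] t 15.85
```

Request:
jog_arm(rows=[{"slide": [0,0,-0.02],"spin": 0,"gripper": 0.035},{"slide": [0,0,-0.05],"spin": 0,"gripper": 0.035},{"slide": [0.01,0.01,-0.08],"spin": 0,"gripper": 0.035},{"slide": [0.025,0.04,-0.09],"spin": 0,"gripper": 0.035},{"slide": [0.031,0.08,-0.09],"spin": 0,"gripper": 0.035},{"slide": [0.031,0.12,-0.09],"spin": 0,"gripper": 0.035},{"slide": [0.031,0.16,-0.09],"spin": 0,"gripper": 0.035},{"slide": [0.031,0.2,-0.09],"spin": 0,"gripper": 0.035}])

```text
time_s: 16.65
ee_pos: [0.6009, 0.0544, 0.3244]
eef_rot: [3.141, 0.001, -0.188]
force: [1.2, -0.2, -1.4]
grip_width: 0.0456
grip_force: 17.9
```

Request:
jog_arm(rows=[{"slide": [0,0.04,0],"spin": 0,"gripper": 0.035},{"slide": [0,0.075,0],"spin": 0,"gripper": 0.035},{"slide": [0,0.0925,0.01],"spin": 0,"gripper": 0.035},{"slide": [0,0.0925,0.03],"spin": 0,"gripper": 0.035},{"slide": [0,0.0925,0.042],"spin": 0,"gripper": 0.035},{"slide": [0,0.0925,0.042],"spin": 0,"gripper": 0.035},{"slide": [0,0.0925,0.042],"spin": 0,"gripper": 0.035}])

```text
time_s: 17.35
ee_pos: [0.5844, -0.0343, 0.2827]
eef_rot: [3.142, 0.0, -0.187]
force: [0.0, -0.4, -0.4]
grip_width: 0.0458
grip_force: 17.9
```

```bash
python3 - <<'E'
from h import *
go(.5843,-.0348,.0628,-.188)
E
```

```text
grasp [ 0.5844 -0.0343  0.1027] yaw -0.187 slide [0.0, 0.0005, 0.0399] spin 0.001 w 0.0458 F [ 0.  -0.4 -0.4] t 17.35
```

Request:
jog_arm(rows=[{"slide": [0,0,0.01],"spin": 0,"gripper": 0.035},{"slide": [0,0,0.018],"spin": 0,"gripper": 0.035},{"slide": [0,0,0.025],"spin": 0,"gripper": 0.035},{"slide": [0,0,0.025],"spin": 0,"gripper": 0.035}])

```text
time_s: 17.75
ee_pos: [0.584, -0.0349, 0.2564]
eef_rot: [3.141, 0.002, -0.188]
force: [-0.4, 0.4, -1.7]
grip_width: 0.0459
grip_force: 17.9
```

```bash
python3 - <<'E'
from h import *
go(.5843,-.0348,.0628,-.188)
E
```

```text
grasp [ 0.5837 -0.0348  0.0764] yaw -0.188 slide [0.0006, -0.0001, 0.0136] spin -0.0 w 0.0459 F [-0.4  0.4 -1.7] t 17.75
```

Request:
jog_arm(rows=[{"slide": [0,0,0.005],"spin": 0,"gripper": 0.035},{"slide": [0,0,0.009],"spin": 0,"gripper": 0.035},{"slide": [0,0,0.013],"spin": 0,"gripper": 0.035},{"slide": [0,0,0.0145],"spin": 0,"gripper": 0.035},{"slide": [0,0,0.0145],"spin": 0,"gripper": 0.035}])

```text
time_s: 18.25
ee_pos: [0.5843, -0.035, 0.2431]
eef_rot: [-3.142, -0.0, -0.188]
force: [-0.9, 0.4, -1.1]
grip_width: 0.0456
grip_force: 17.9
```

```bash
python3 - <<'E'
from h import *
go(.5843,-.0348,.0628,-.188)
E
```

```text
grasp [ 0.5843 -0.035   0.0631] yaw -0.188 slide [0.0, -0.0002, 0.0003] spin -0.0 w 0.0456 F [-0.9  0.4 -1.1] t 18.25
```

Request:
jog_arm(rows=[{"slide": [0,0,0.001],"spin": 0,"gripper": 0.055},{"slide": [0,0,0.001],"spin": 0,"gripper": 0.065},{"slide": [0,0,0],"spin": 0,"gripper": 0.08},{"slide": [0,0,0],"spin": 0,"gripper": 0.09},{"slide": [0,0,-0.02],"spin": 0,"gripper": 0.09},{"slide": [0,0,-0.06],"spin": 0,"gripper": 0.09},{"slide": [0,0,-0.1],"spin": 0,"gripper": 0.09},{"slide": [0,0,-0.12],"spin": 0,"gripper": 0.09}])

```text
time_s: 19.05
ee_pos: [0.5843, -0.035, 0.3669]
eef_rot: [-3.141, -0.004, -0.188]
force: [-0.3, 0.3, -0.6]
grip_width: 0.0902
grip_force: 0.0
```

```bash
python3 - <<'E'
from h import *
go(.4375,.2572,.058,-.188)
E
```

```text
grasp [ 0.585  -0.0351  0.1869] yaw -0.188 slide [-0.2002, -0.2595, 0.1281] spin -0.0 w 0.0902 F [-0.3  0.3 -0.6] t 19.05
```

Request:
jog_arm(rows=[{"slide": [-0.025,-0.035,0],"spin": 0,"gripper": 0.094},{"slide": [-0.05,-0.07,0],"spin": 0,"gripper": 0.094},{"slide": [-0.08,-0.105,0],"spin": 0,"gripper": 0.094},{"slide": [-0.11,-0.14,0],"spin": 0,"gripper": 0.094},{"slide": [-0.14,-0.18,0],"spin": 0,"gripper": 0.094},{"slide": [-0.17,-0.215,0],"spin": 0,"gripper": 0.094},{"slide": [-0.199,-0.25,0.01],"spin": 0,"gripper": 0.094},{"slide": [-0.199,-0.26,0.02],"spin": 0,"gripper": 0.094}])

```text
time_s: 19.85
ee_pos: [0.4352, 0.2606, 0.3434]
eef_rot: [-3.141, -0.001, -0.185]
force: [0.3, -0.9, 0.3]
grip_width: 0.094
grip_force: 0.0
```

Request:
jog_arm(rows=[{"slide": [0,0,0],"spin": 0,"gripper": 0.094},{"slide": [0,0,0],"spin": 0,"gripper": 0.094},{"slide": [0,0,0],"spin": 0,"gripper": 0.094}])

```text
time_s: 20.15
ee_pos: [0.438, 0.2566, 0.3435]
eef_rot: [-3.141, -0.0, -0.19]
force: [1.0, 0.1, -0.4]
grip_width: 0.0938
grip_force: 0.0
```

```bash
python3 - <<'E'
from h import *
go(.4375,.2572,.058,-.188)
E
```

```text
grasp [0.4381 0.2566 0.1635] yaw -0.19 slide [-0.0008, -0.0004, 0.1055] spin -0.002 w 0.0938 F [ 1.   0.1 -0.4] t 20.15
```

Request:
jog_arm(rows=[{"slide": [0,0,0.02],"spin": 0,"gripper": 0.094},{"slide": [0,0,0.05],"spin": 0,"gripper": 0.094},{"slide": [0,0,0.08],"spin": 0,"gripper": 0.094},{"slide": [0,0,0.1],"spin": 0,"gripper": 0.094},{"slide": [0,0,0.105],"spin": 0,"gripper": 0.094},{"slide": [0,0,0.105],"spin": 0,"gripper": 0.094},{"slide": [0,0,0.105],"spin": 0,"gripper": 0.094}])

```text
time_s: 20.85
ee_pos: [0.4379, 0.2575, 0.2394]
eef_rot: [-3.141, -0.001, -0.189]
force: [1.0, -0.6, 0.5]
grip_width: 0.0942
grip_force: 0.0
```

Request:
jog_arm(rows=[{"slide": [0,0,0],"spin": 0,"gripper": 0.045},{"slide": [0,0,0],"spin": 0,"gripper": 0.045},{"slide": [0,0,0],"spin": 0,"gripper": 0.045},{"slide": [0,0,0],"spin": 0,"gripper": 0.045},{"slide": [0,0,0],"spin": 0,"gripper": 0.045},{"slide": [0,0,0],"spin": 0,"gripper": 0.045},{"slide": [0,0,0],"spin": 0,"gripper": 0.045},{"slide": [0,0,0],"spin": 0,"gripper": 0.045}], squeeze=18)

```text
time_s: 21.65
ee_pos: [0.4374, 0.2577, 0.2382]
eef_rot: [-3.142, -0.0, -0.188]
force: [-1.0, 0.4, 2.2]
grip_width: 0.0571
grip_force: 18.0
```

```bash
python3 - <<'E'
from h import *
go(.4375,.2572)
go(.6661,-.0504,.066,-.188)
E
```

```text
grasp [0.4374 0.2577 0.0582] yaw -0.188 slide [0.0002, 0.0005, -0.0] spin None w 0.0571 F [-1.   0.4  2.2] t 21.65
grasp [0.4374 0.2577 0.0582] yaw -0.188 slide [0.2823, 0.2599, -0.0078] spin -0.0 w 0.0571 F [-1.   0.4  2.2] t 21.65
```

Request:
jog_arm(rows=[{"slide": [0,0,-0.02],"spin": 0,"gripper": 0.045},{"slide": [0.01,0,-0.05],"spin": 0,"gripper": 0.045},{"slide": [0.04,0,-0.08],"spin": 0,"gripper": 0.045},{"slide": [0.08,0.01,-0.09],"spin": 0,"gripper": 0.045},{"slide": [0.12,0.03,-0.09],"spin": 0,"gripper": 0.045},{"slide": [0.16,0.05,-0.09],"spin": 0,"gripper": 0.045},{"slide": [0.2,0.07,-0.09],"spin": 0,"gripper": 0.045},{"slide": [0.23,0.09,-0.09],"spin": 0,"gripper": 0.045}])

```text
time_s: 22.45
ee_pos: [0.648, 0.1246, 0.3276]
eef_rot: [3.141, 0.0, -0.189]
force: [0.7, 0.0, -1.0]
grip_width: 0.0569
grip_force: 18.0
```

Request:
jog_arm(rows=[{"slide": [0.03,0.03,0],"spin": 0,"gripper": 0.045},{"slide": [0.052,0.06,0],"spin": 0,"gripper": 0.045},{"slide": [0.052,0.1,0],"spin": 0,"gripper": 0.045},{"slide": [0.052,0.14,0],"spin": 0,"gripper": 0.045},{"slide": [0.052,0.17,0],"spin": 0,"gripper": 0.045},{"slide": [0.052,0.17,0.01],"spin": 0,"gripper": 0.045},{"slide": [0.052,0.17,0.03],"spin": 0,"gripper": 0.045},{"slide": [0.052,0.17,0.042],"spin": 0,"gripper": 0.045}])

```text
time_s: 23.25
ee_pos: [0.6656, -0.05, 0.2842]
eef_rot: [3.142, 0.002, -0.188]
force: [-0.3, 0.1, -0.4]
grip_width: 0.0571
grip_force: 18.0
```

Request:
jog_arm(rows=[{"slide": [0,0,0],"spin": 0,"gripper": 0.045},{"slide": [0,0,0],"spin": 0,"gripper": 0.045},{"slide": [0,0,0],"spin": 0,"gripper": 0.045}])

```text
time_s: 23.55
ee_pos: [0.666, -0.0501, 0.2871]
eef_rot: [-3.142, -0.001, -0.188]
force: [-0.5, -0.6, -0.2]
grip_width: 0.0568
grip_force: 18.0
```

```bash
python3 - <<'E'
from h import *
go(.6661,-.0504,.0662,-.188)
E
```

```text
grasp [ 0.6662 -0.0502  0.1071] yaw -0.188 slide [-0.0001, 0.0003, 0.0409] spin 0.0 w 0.0568 F [-0.5 -0.6 -0.2] t 23.55
```

Request:
jog_arm(rows=[{"slide": [0,0,0.01],"spin": 0,"gripper": 0.045},{"slide": [0,0,0.018],"spin": 0,"gripper": 0.045},{"slide": [0,0,0.025],"spin": 0,"gripper": 0.045},{"slide": [0,0,0.025],"spin": 0,"gripper": 0.045}])

```text
time_s: 23.95
ee_pos: [0.6655, -0.0505, 0.2596]
eef_rot: [3.141, 0.002, -0.188]
force: [-0.2, 0.1, -1.0]
grip_width: 0.0573
grip_force: 18.0
```

```bash
python3 - <<'E'
from h import *
go(.6661,-.0504,.0662,-.188)
E
```

```text
grasp [ 0.6651 -0.0504  0.0796] yaw -0.188 slide [0.001, -0.0002, 0.0134] spin -0.0 w 0.0573 F [-0.2  0.1 -1. ] t 23.95
```

Request:
jog_arm(rows=[{"slide": [0.0005,0,0.005],"spin": 0,"gripper": 0.045},{"slide": [0.0005,0,0.009],"spin": 0,"gripper": 0.045},{"slide": [0.0005,0,0.013],"spin": 0,"gripper": 0.045},{"slide": [0.0005,0,0.0145],"spin": 0,"gripper": 0.045},{"slide": [0.0005,0,0.0145],"spin": 0,"gripper": 0.045}])

```text
time_s: 24.45
ee_pos: [0.6663, -0.0506, 0.2466]
eef_rot: [-3.142, -0.0, -0.188]
force: [-0.2, -0.0, -0.4]
grip_width: 0.0569
grip_force: 18.0
```

```bash
python3 - <<'E'
from h import *
go(.6661,-.0504,.0662,-.188)
E
```

```text
grasp [ 0.6663 -0.0506  0.0666] yaw -0.188 slide [-0.0002, -0.0002, 0.0004] spin -0.0 w 0.0569 F [-0.2 -0.  -0.4] t 24.45
```

Release, go straight up, then back off to the left for a clear view.

Request:
jog_arm(rows=[{"slide": [0,0,0.001],"spin": 0,"gripper": 0.065},{"slide": [0,0,0.001],"spin": 0,"gripper": 0.075},{"slide": [0,0,0],"spin": 0,"gripper": 0.09},{"slide": [0,0,0],"spin": 0,"gripper": 0.094},{"slide": [0,0,-0.02],"spin": 0,"gripper": 0.094},{"slide": [0,0,-0.06],"spin": 0,"gripper": 0.094},{"slide": [0,0,-0.1],"spin": 0,"gripper": 0.094},{"slide": [0,0,-0.14],"spin": 0,"gripper": 0.094}])

```text
time_s: 25.25
ee_pos: [0.666, -0.0505, 0.3884]
eef_rot: [-3.142, -0.0, -0.188]
force: [-0.0, 0.3, -0.7]
grip_width: 0.0941
grip_force: 0.0
```

Request:
jog_arm(rows=[{"slide": [-0.02,-0.04,0],"spin": 0,"gripper": 0.094},{"slide": [-0.04,-0.08,0],"spin": 0,"gripper": 0.094},{"slide": [-0.06,-0.12,0],"spin": 0,"gripper": 0.094},{"slide": [-0.08,-0.16,0],"spin": 0,"gripper": 0.094},{"slide": [-0.1,-0.2,0],"spin": 0,"gripper": 0.094},{"slide": [-0.12,-0.24,0],"spin": 0,"gripper": 0.094},{"slide": [-0.14,-0.28,0],"spin": 0,"gripper": 0.094},{"slide": [-0.14,-0.28,0],"spin": 0,"gripper": 0.094}])

```text
time_s: 26.05
ee_pos: [0.5794, 0.2551, 0.3868]
eef_rot: [-3.141, 0.0, -0.183]
force: [-0.3, -0.0, -0.5]
grip_width: 0.0939
grip_force: 0.0
```

```bash
python3 - <<'E'
from h import *
o=telemetry.get_obs();print(o['ee_pos'],o['time_s'])
t,d=cams.camera('top');C=cloud('top',d);s,_=cams.camera('scene')
cv2.imwrite('pics/fin.png',np.hstack([cv2.resize(s[150:250,250:383,::-1],(400,300)),cv2.resize(t[120:262,250:440,::-1],(400,300))]))
for n,x,y,z0,z1,r in [('squat',.6661,-.0504,.06,.09,.04),('white',.5843,-.0348,.1,.12,.035),('dropbulb',.4412,-.0077,.1,.12,.02),('spice',.5094,-.0206,.1,.125,.035)]:
    P=C[(np.hypot(C[...,0]-x,C[...,1]-y)<r)&(C[...,2]>z0)&(C[...,2]<z1)&(d>0)]
    if len(P): print(n,len(P),circ(P[:,:2]),P.mean(0).round(4),'z',np.median(P[:,2]).round(4))
E
```

```text
[0.57936031 0.25509092 0.38677756] 26.05
squat 373 (array([ 0.6663, -0.0503]), 0.0295) [ 0.6648 -0.0502  0.0739] z 0.0741
white 169 (array([ 0.5841, -0.0359]), 0.0187) [ 0.5833 -0.0362  0.1116] z 0.1119
dropbulb 21 (array([ 0.4415, -0.0075]), 0.0067) [ 0.4407 -0.0082  0.107 ] z 0.1072
spice 209 (array([ 0.5104, -0.0202]), 0.0206) [ 0.5094 -0.0205  0.114 ] z 0.1143
```

View pics/fin.png

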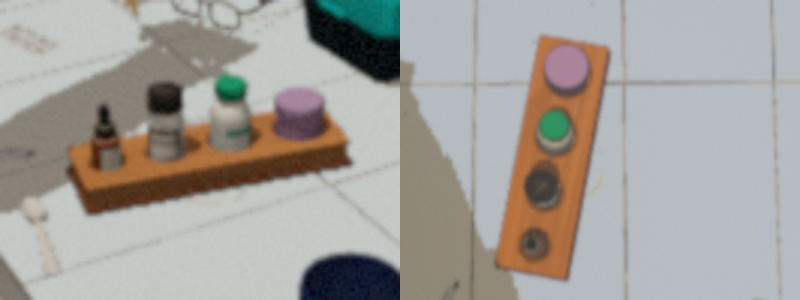

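All four stand upright in order in the wells: left half (105,140), (165,120), (230,115), (300,115). Each top sits 7.5 to 8.4 mm higher than at the start, which matches the 8 mm well floors. The mug was not touched.

```bash
python3 -c "
from station import workorder
print(workorder.hand_in())"
```

```text
the job is handed in; nothing more can be done
None
```

All four containers stand upright on the floors of their wells, slimmest to stoutest from the narrow end to the wide end; the mug was left alone, and the job was handed in at about 26 s.

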